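Lock the control-box lid with its quarter-turn stud

TASK

The lid of the small grey control box is held by two quarter-turn wing studs, but one is missing. Take the loose wing-headed stud (not the round-knobbed one, which belongs elsewhere: leave that where it stands), line its foot up with the empty slot in the lid, push it in until its flange lies flat on the lid, then turn it a quarter turn either way so that it locks like its neighbour, and let go. Do not hit the microscope on the way.

Things in the scene. Friction and masses are not known exactly. Their poses are not given: they have to be found in the camera images.
- wing_stud: Loose plain steel stud standing upright, 53 mm high, 0.09 kg. Origin: centre of the foot's underside, z up. Foot 44 mm along x, 18 mm along y, 8 mm high; neck 14 mm across; round flange 56 mm across from z = 17 to 21 mm; flat wing to grip from z = 21 to 53 mm, 44 mm along x, 10 mm thick along y. The same either way round.
- slot (a point): Centre of the empty slot at the lid's upper face, 50 mm above the bench; x along the slot (54 mm), y across (30 mm). Lid 6 mm thick, 34 mm free below: the foot turns freely there, no stop or click; flange on the lid = stud's origin 17 mm below this point. Fixed box 120 mm along x, 190 mm along y, its middle at y = +55 mm; the fitted stud at y = +110 mm, wing across, 36 mm high.
- knob_stud: Bystander: a larger loose steel stud with a round ribbed knob 40 mm across instead of a wing, 45 mm high, standing on a foot 66 x 22 mm that is too long for the slot; flange 56 mm across. Origin: centre of its foot's underside, z up.
- microscope: Stereo microscope, a fixed obstacle. Origin on the bench, world axes: its head hangs from x = -150 to 0, y = 80 to 260, z = 20 to 250 mm (near edge of the bench); its post stands at x = 70, y = -170 mm, 310 mm high, joined to the head by a boom 100 mm high. Lift the tool above the post before swinging across from the right.
There are look-alikes about, which are no part of the job. Leave any blue look-alike of the wing_stud alone.

How it is judged:
By the outcome, as a careful person would: the job done as asked, in the order asked, and still so for the second after the job is handed in, with the robot touching nothing.
It also fails if it takes over 46 s, if anything falls off the work surface, if the arm or the gripper's body presses on something with over 40 N, if the wrist force passes 120 N, or if a joint passes its speed limit or range.

ROBOT

A 6-joint arm with a two-finger parallel gripper is mounted at the origin on a cart in front of the work surface, level with it; the furniture and walls round the work are solid. World frame = base frame: x ahead of the robot, y to its left, z up, the work surface at z = 0. Lengths are in m, angles in rad, forces in N, time in s.
With the tool pointing down it reaches from about 0.275 to 0.875 m from the base axis. Payload 12.5 kg.
Tool frame: the origin (TCP) lies at the very end of the fingers, on their centre line; the grasp point (between the pads) lies 19 mm behind it; x points along the fingers, y is the direction in which the jaws open and shut, and the axes are right-handed (so a half turn about x gives the same grasp; the last joint's range is limited). The gripper opens to 85 mm and grips with 20 to 120 N. Pads are 22 mm wide; open, the fingers measure 114 mm over their backs; the gripper's body (76 mm by 85 mm) begins 54 mm behind the grasp point. The pads swing forward as they close: fully open they stand 13 mm farther back than shut.
Start: joints at [-1.415, 0.351, 1.652, -0, 1.139, -0.085], TCP at [0.131, -0.534, 0.231] pointing down, gripper open.
Joint ranges: [-2.75, 2.75], [-0.79, 2.1], [0.01, 2.65], [-1.57, 4.71], [0.07, 3.14], [-2.87, 2.87]. Speed limits (rad/s): [2.22, 2.22, 2.79, 3.14, 3.14, 3.14].

INTERFACE

Orientations are given as a 3x3 rotation matrix whose columns are the frame's x, y, z axes.
In Python, from bench import manip gives the robot as it stands. Calls block until the motion is done:
- manip.move_ptp(position, orientation): joint-space move of the TCP to a pose.
- manip.move_l(position, attitude=None, max_speed=0.15): straight line of the TCP; attitude=None keeps the orientation; max_speed is the mean speed in m/s.
- manip.move_j(angles): joint-space move.
- manip.set_gripper(opening, effort=None): opening from 0.0 (shut) to 1.0 (fully open); effort is the grip in N (None keeps the last); returns when the fingers have stopped.
- manip.dwell(seconds).
- manip.inverse_kinematics(position, orientation): joint angles nearest the present ones, or None.
- manip.grab_frame(name): name is "side" or "top" or "wrist"; returns (picture, depth): 420x560x3 uint8, red, green, blue; 420x560 float32, m along the optical axis (not along the pixel's ray), 0 where there is no reading.
- manip.get_calibration(name): a dict with "camera_matrix" (3x3 intrinsics, pixels), "R" (3x3) and "t" (3): a world point X has camera coordinates R X + t. Camera axes: x right, y down, z forward; pixel columns grow to the right and rows downward; lengths in m; the calibration is good to about 2 mm. A picture is of the moment at which its call begins: read the wrist's pose just before it. get_calibration takes no time and is no camera call; for the wrist camera it gives the pose at the moment of the call.
A pose or a line that the arm cannot do raises manip.Unreachable and nothing moves.
- manip.sign_off(): hands the job in, once; it reports no verdict.
Trained networks look in the newest picture that a camera, given by its name, has taken for a name from the list of things; names that differ only in an ending like _2 or _b are one class to them, and where a whole thing is asked for, a point or a joint stands for the part that bears it (a point fixed in the world has none). Each returns a list of dicts, best first, with "confidence" (0 to 1); they miss things now and then, are a little off and sometimes report something else, mostly with a low value. They report only what shows in the picture. A call takes as long as a camera call. They do not tell look-alikes from the thing itself.
- manip.look_for(camera, name): "at" ([x, y, z] in m, in world coordinates, good to about 4 mm: the middle of the surface that is visible of it).
Readings, each from a call of its own:
- manip.current_time(): time.
- manip.current_qpos(): joint angles.
- manip.current_joint_vel(): joint speeds.
- manip.current_joint_torque(): joint torques, N m.
- manip.current_ee_pos(): TCP position.
- manip.current_tcp_rot(): TCP orientation.
- manip.current_force(): force on the tool from outside, world axes, zero at the start.
- manip.current_ft_torque(): the same for the moment, N m.
- manip.current_grip_width(): opening from 0.0 (shut) to 1.0 (fully open).
Only numpy, scipy, OpenCV 4.12 (cv2) and the standard library are available. Lean on these libraries where they do the work, as an engineer would, in place of code of your own. Each camera call takes 0.05 s, during which the arm holds its last target. There are 200 camera calls.

## Working session

There is one attempt and no reset: what is moved stays moved. The work goes in short steps, each a Python script; the robot and the scene stay as the last script left them, time stands still between calls to the robot, and variables do not carry over. Pictures are saved under pics/ and viewed, about 8 in all and at most 12, crops included, and the job is handed in when it is done.

```bash
mkdir -p pics; ls; python3 - <<'E'
from bench import manip as m
import cv2,numpy as np
for c in ("top","side"):
    p,d=m.grab_frame(c); np.savez(f"/tmp/{c}.npz",p=p,d=d,**m.get_calibration(c))
    cv2.imwrite(f"pics/{c}1.png",cv2.cvtColor(p,cv2.COLOR_RGB2BGR))
    for n in ("wing_stud","slot","knob_stud","microscope"):
        K=m.get_calibration(c)
        for r in m.look_for(c,n):
            X=K["R"]@np.array(r["at"])+K["t"];u=K["camera_matrix"]@X
            print(c,n,np.round(r["at"],3),round(r["confidence"],2),(u[:2]/u[2]).astype(int))
print(m.current_time(),m.current_tcp_rot())
E
```

```text
pics
top wing_stud [ 0.444 -0.024  0.021] 0.77 [263 236]
top wing_stud [ 0.512 -0.12   0.025] 0.75 [302 210]
top slot [0.533 0.258 0.047] 0.84 [151 197]
top knob_stud [ 0.547 -0.002  0.041] 0.78 [256 194]
side wing_stud [ 0.442 -0.034  0.022] 0.93 [263 224]
side wing_stud [ 0.508 -0.128  0.022] 0.7 [303 253]
side slot [0.534 0.235 0.052] 0.57 [291 142]
side knob_stud [ 0.546 -0.014  0.034] 0.78 [313 210]
0.5 [[-6.83110362e-06  2.38495096e-01 -9.71143701e-01]
 [ 2.80528337e-05 -9.71143701e-01 -2.38495097e-01]
 [-1.00000000e+00 -2.88725174e-05 -5.64800110e-08]]
```

View pics/top1.png

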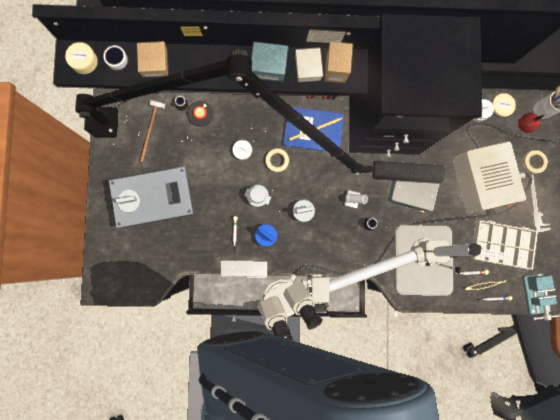

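View pics/side1.png

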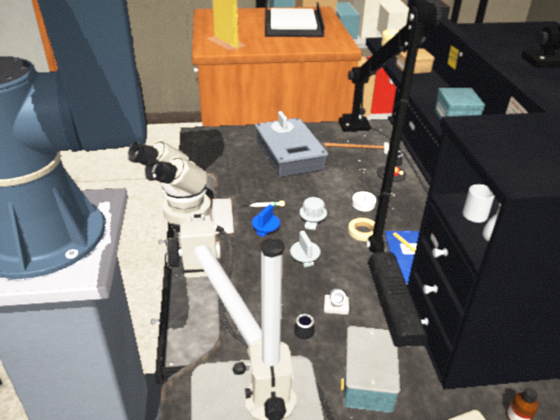

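The top view shows two wing studs: a grey one at (303,210) and a blue look-alike at (266,236). The knob stud is at (258,194). The box is at (150,197), with its empty slot near (173,192). The side view agrees: grey wing at (305,247), blue at (264,220). Next I measure these and confirm with a crop.

```bash
cat > h.py <<'E'
import numpy as np,cv2
def cloud(d,K,R,t):
    v,u=np.indices(d.shape); P=np.stack([u,v,np.ones_like(u)],-1)@np.linalg.inv(K).T*d[...,None]
    return (P-t)@R
def down(yaw):  # tool x down, tool y at yaw in world
    y=np.array([np.cos(yaw),np.sin(yaw),0]);x=np.array([0,0,-1.]);return np.stack([x,y,np.cross(x,y)],1)
E
python3 - <<'E'
from h import *
from bench import manip as m
C={}
for c in("top","side"):
    z=np.load(f"/tmp/{c}.npz");C[c]=(z,cloud(z["d"],z["camera_matrix"],z["R"],z["t"]))
    z,X=C[c]; ok=z["d"]>0
    def rep(n,M):
        q=X[M&ok]
        if len(q)<4: print(c,n,len(q));return
        r=cv2.minAreaRect(q[:,:2].astype(np.float32)*1000)
        print(c,n,len(q),np.round(q.min(0),3),np.round(q.max(0),3),"rect",np.round(np.array(r[0]),1),np.round(r[1],1),round(r[2],1))
    near=lambda x,y,r:np.hypot(X[...,0]-x,X[...,1]-y)<r
    rep("wing",near(.51,-.124,.045)&(X[...,2]>.032)); rep("flange",near(.51,-.124,.045)&(X[...,2]>.014))
    rep("lid",near(.53,.25,.16)&(abs(X[...,2]-.05)<.006)); rep("slothole",near(.543,.20,.05)&(X[...,2]<.040)&(X[...,2]>.0)&near(.535,.21,.04))
    rep("fit",near(.53,.3,.1)&(X[...,2]>.065))
    rep("head",(X[...,0]>.1)&(X[...,0]<.38)&(X[...,1]>-.25)&(X[...,1]<.1)&(X[...,2]>.12)&(X[...,2]<.4))
    rep("post",(X[...,0]>.2)&(X[...,0]<.6)&(X[...,1]>-.6)&(X[...,1]<-.25)&(X[...,2]>.24)&(X[...,2]<.4))
p=C["top"][0]["p"]; a=p[185:260,235:335]; b=p[160:235,100:200]
im=np.hstack([cv2.resize(x,None,fx=4,fy=4,interpolation=cv2.INTER_CUBIC) for x in(a,b)])
cv2.imwrite("pics/crop.png",cv2.cvtColor(im,cv2.COLOR_RGB2BGR))
for r in(.4,.55,.7,.8):
  for h in(.03,.2,.4):
    q=m.inverse_kinematics([r*.238,-r*.971,h],m.current_tcp_rot()); print(r,h,None if q is None else np.round(q,4).tolist())
E
```

```text
top wing 80 [ 0.503 -0.144  0.033] [ 0.521 -0.102  0.059] rect [ 512.2 -122.8] [ 9.9 43.4] 12.6
top flange 370 [ 0.485 -0.15   0.014] [ 0.539 -0.096  0.059] rect [ 511.9 -122.6] [54.2 53.5] 44.4
top lid 3233 [0.457 0.156 0.044] [0.611 0.364 0.056] rect [534.  260.9] [121.4 191. ] 11.9
top slothole 230 [0.522 0.194 0.001] [0.574 0.232 0.014] rect [548.7 213.6] [50.9 29.9] 12.2
top fit 105 [0.513 0.293 0.066] [0.53  0.334 0.092] rect [522.2 313.8] [10.7 42.6] 12.3
top head 4544 [ 0.1   -0.174  0.12 ] [0.346 0.1   0.4  ] rect [242.1 -30.9] [121.1 352.9] 37.3
top post 284 [ 0.401 -0.445  0.24 ] [ 0.427 -0.419  0.31 ] rect [ 414.4 -431.5] [23.7 25.1] 70.9
side wing 186 [ 0.502 -0.143  0.032] [ 0.519 -0.101  0.055] rect [ 510.3 -121.6] [10.5 43.5] 12.5
side flange 566 [ 0.483 -0.149  0.017] [ 0.539 -0.095  0.055] rect [ 510.9 -122.2] [53.4 55.6] 88.3
side lid 1842 [0.455 0.156 0.044] [0.609 0.368 0.056] rect [532.4 262.5] [122.4 196.2] 12.2
side slothole 118 [0.521 0.17  0.   ] [0.56  0.181 0.04 ] rect [541.4 174.1] [39.5  6.6] 11.9
side fit 93 [0.512 0.292 0.066] [0.529 0.341 0.088] rect 
[... 206 characters left out ...]
.7] [25.5 25.2] 66.1
0.4 0.03 [-1.447, 0.4592, 2.1649, -0.0, 0.5175, -0.117]
0.4 0.2 [-1.447, 0.116, 2.0461, -0.0, 0.9796, -0.117]
0.4 0.4 [-1.447, -0.0723, 1.7329, -0.0, 1.481, -0.117]
0.55 0.03 [-1.4151, 0.6362, 1.7846, -0.0, 0.7208, -0.0851]
0.55 0.2 [-1.4151, 0.3851, 1.6851, -0.0, 1.0714, -0.0851]
0.55 0.4 [-1.4151, 0.235, 1.3977, -0.0, 1.5089, -0.0851]
0.7 0.03 [-1.3969, 0.8464, 1.342, -0.0, 0.9532, -0.0669]
0.7 0.2 [-1.3969, 0.6558, 1.2442, -0.0, 1.2417, -0.0669]
0.7 0.4 [-1.3969, 0.5595, 0.934, -0.0, 1.6481, -0.0669]
0.8 0.03 [-1.3886, 1.0238, 0.9712, -0.0, 1.1467, -0.0586]
0.8 0.2 [-1.3886, 0.8695, 0.8573, -0.0, 1.4148, -0.0586]
0.8 0.4 [-1.3886, 0.8535, 0.428, -0.0, 1.8601, -0.0586]
```

View pics/crop.png

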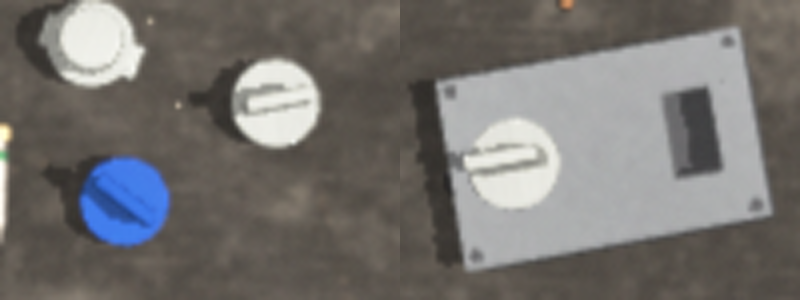

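The crop confirms it: the grey stud has a flat wing, the one below it is blue, and the one at upper left has a round knob. The slot is the dark rectangle on the lid's right. The two cameras agree to 2 mm: stud at (0.511, -0.122) with its thin axis at 12.5°, slot at (0.5446, 0.208) with its long axis at 12°. Now I check for high obstacles, then lift, swing over and grasp.

```bash
python3 - <<'E'
from h import *
from bench import manip as m
import sys
bad=0
for c in("top","side"):
    z=np.load(f"/tmp/{c}.npz");X=cloud(z["d"],z["camera_matrix"],z["R"],z["t"])[z["d"]>0]
    r=np.hypot(X[:,0],X[:,1]);a=np.degrees(np.arctan2(X[:,1],X[:,0]))
    M=(r>.4)&(r<.72)&(a>-70)&(a<35)&(X[:,2]>.12)
    if M.any(): 
        q=X[M]; q=q[np.linalg.norm(q[:,:2]-[.413,-.431],axis=1)>.04]
        q=q[q[:,1]>-.36]
        print(c,len(q),np.round(q.min(0),3) if len(q) else'',np.round(q.max(0),3) if len(q) else '')
        if len(q): 
            for lo in np.arange(-.36,.36,.08):
                s=q[(q[:,1]>=lo)&(q[:,1]<lo+.08)]
                if len(s):print(round(lo,2),len(s),np.round(s.min(0),2),np.round(s.max(0),2))
p=m.current_ee_pos(); R0=m.current_tcp_rot()
m.move_l([p[0],p[1],.42],max_speed=.3)
print(m.current_time(),m.current_qpos())
print(m.inverse_kinematics([.511,-.122,.42],down(np.radians(12.5))))
E
```

```text
top 3489 [ 0.577 -0.36   0.12 ] [0.72  0.052 0.426]
-0.36 655 [ 0.58 -0.36  0.12] [ 0.62 -0.28  0.15]
-0.28 796 [ 0.58 -0.28  0.12] [ 0.68 -0.2   0.35]
-0.2 476 [ 0.61 -0.2   0.15] [ 0.66 -0.12  0.27]
-0.12 626 [ 0.64 -0.12  0.22] [ 0.69 -0.04  0.35]
-0.04 848 [ 0.68 -0.04  0.3 ] [0.72 0.04 0.43]
0.04 88 [0.71 0.04 0.39] [0.72 0.05 0.43]
side 5623 [ 0.575 -0.36   0.12 ] [0.72  0.054 0.424]
-0.36 1211 [ 0.57 -0.36  0.12] [ 0.62 -0.28  0.15]
-0.28 1924 [ 0.58 -0.28  0.12] [ 0.68 -0.2   0.35]
-0.2 801 [ 0.61 -0.2   0.15] [ 0.66 -0.12  0.26]
-0.12 749 [ 0.64 -0.12  0.23] [ 0.69 -0.04  0.35]
-0.04 907 [ 0.68 -0.04  0.31] [0.72 0.04 0.42]
0.04 31 [0.7  0.04 0.39] [0.71 0.05 0.42]
1.275 [-1.41457388e+00  2.30625509e-01  1.36113158e+00 -2.32645389e-05
  1.55209986e+00 -8.45657981e-02]
[-3.22986822e-01  1.79193240e-01  1.42041967e+00 -4.44089210e-16
  1.54197974e+00 -5.41152978e-01]
```

```bash
python3 - <<'E'
from h import *
from bench import manip as m
R=down(np.radians(12.5))
m.move_ptp([.511,-.122,.42],R)
m.move_l([.511,-.122,.15],max_speed=.25)
print(m.current_time(),m.current_force())
p,d=m.grab_frame("wrist");K=m.get_calibration("wrist");X=cloud(d,K["camera_matrix"],K["R"],K["t"])
cv2.imwrite("pics/w1.png",cv2.cvtColor(p,cv2.COLOR_RGB2BGR))
M=(np.hypot(X[...,0]-.511,X[...,1]+.122)<.04)&(X[...,2]>.03)&(X[...,2]<.065)&(d>0)
r=cv2.minAreaRect(X[M][:,:2].astype(np.float32)*1000);print(r,M.sum())
E
```

```text
4.525 [-0.53723706 -0.23768422  0.28190105]
((513.2372436523438, -119.97755432128906), (9.827768325805664, 43.7698974609375), 12.536513328552246) 710
```

View pics/w1.png

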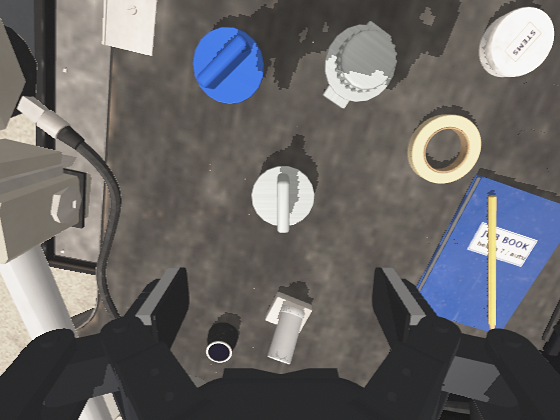

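The wrist view shows the grey wing stud at (283,195), centred between the jaws with its wing square to them. The blue stud is well clear at (228,65) and the knob stud at (360,63). Grasping now.

```bash
python3 - <<'E'
from h import *
from bench import manip as m
m.move_l([.512,-.121,.027],max_speed=.12); print(m.current_force())
m.set_gripper(0.0,60); print("w",m.current_grip_width()*85,m.current_force())
m.move_l([.512,-.121,.16],max_speed=.15)
th=np.radians(12)
m.move_l([.5446,.208,.16],down(th+np.pi/2),max_speed=.15)
print("w",m.current_grip_width()*85,m.current_force(),m.current_ee_pos(),m.current_time(),m.current_qpos()[5])
p,d=m.grab_frame("wrist");K=m.get_calibration("wrist");X=cloud(d,K["camera_matrix"],K["R"],K["t"])
np.savez("/tmp/w2.npz",p=p,d=d,X=X)
cv2.imwrite("pics/w2.png",cv2.cvtColor(p,cv2.COLOR_RGB2BGR))
near=np.hypot(X[...,0]-.5446,X[...,1]-.208)
for n,M in(("stud",(near<.05)&(X[...,2]>.10)&(X[...,2]<.158)&(d>0)),("lid",(abs(X[...,2]-.05)<.005)&(near<.2)&(d>0)),("hole",(X[...,2]<.03)&(near<.045)&(d>0))):
    if M.sum()>4: print(n,M.sum(),cv2.minAreaRect(X[M][:,:2].astype(np.float32)*1000),X[M][:,2].min(),X[M][:,2].max())
E
```

```text
[0.05387621 0.56556301 0.3620346 ]
w 8.92425974035058 [ 1.1516257   0.03976211 -1.46703082]
w 9.187116928519885 [-0.64854727 -0.0236144  -0.85006152] [0.54461907 0.20762812 0.16002887] 9.8083 -1.4950314462616705
stud 3852 ((537.08203125, 206.2352752685547), (41.82870864868164, 55.63703155517578), 12.243119239807129) 0.13579611865219252 0.15792079363611033
lid 23919 ((550.782470703125, 185.44467163085938), (120.17166137695312, 350.0671691894531), 11.958182334899902) 0.045001895118258806 0.05499914212053992
hole 1297 ((546.6669921875, 209.58062744140625), (37.81354522705078, 34.0272331237793), 11.433361053466797) 0.005712759394125615 0.009829200984698416
```

View pics/w2.png

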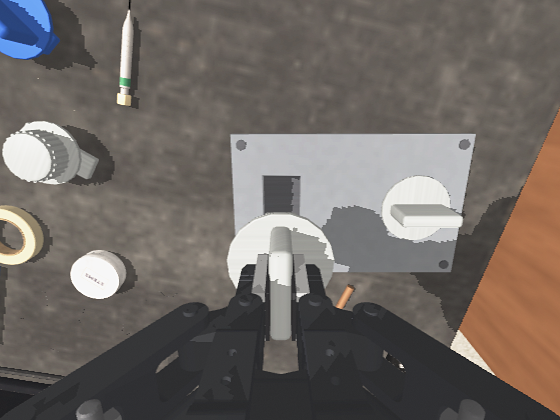

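The wing lines up with the slot: slot at (281,193), wing at (281,250). The offset across the slot is about 0.2 mm and along it about 1 mm, against ±5 mm of play. Inserting with force checks.

```bash
cat > ins.py <<'E'
from h import *
from bench import manip as m
x,y=.5448,.2080
m.move_l([x,y,.084],max_speed=.12); f0=np.array(m.current_force())
for z in(.074,.068,.064,.062,.061,.060,.059,.058,.057,.056):
    m.move_l([x,y,z],max_speed=.04); f=np.array(m.current_force())-f0
    print(z,np.round(f,1),m.current_ee_pos()[2])
    if f[2]>6 or np.hypot(*f[:2])>10: break
print("w",m.current_grip_width()*85,m.current_time())
E
python3 ins.py
```

```text
0.074 [ 0.7 -0.8  0.6] 0.07388931996139131
0.068 [ 0.3 -0.  -0.2] 0.06769492031189092
0.064 [1.  0.7 0.8] 0.06372185787996724
0.062 [ 0.1  0.2 -0.3] 0.061914221725048596
0.061 [0.2 0.4 0.7] 0.06096012403596707
0.06 [ 0.5 -0.3 -0. ] 0.059969098731173086
0.059 [-4.5 -1.9 10.4] 0.059832758496402155
w 8.69845668617853 12.5917
```

The flange seated at 59.8 mm (60 expected), with 10 N of contact force. Now the quarter turn.

```bash
python3 - <<'E'
from h import *
from bench import manip as m
for a in(72,42,12):
    m.move_l([.5448,.208,.0592],down(np.radians(a)))
    print(a,np.round(m.current_force(),1),np.round(m.current_ft_torque(),2),m.current_ee_pos(),m.current_time(),m.current_grip_width()*85)
m.set_gripper(0.6); print(np.round(m.current_force(),1))
m.move_l([.5448,.208,.2],max_speed=.12)
p,d=m.grab_frame("wrist");K=m.get_calibration("wrist");X=cloud(d,K["camera_matrix"],K["R"],K["t"])
cv2.imwrite("pics/w3.png",cv2.cvtColor(p,cv2.COLOR_RGB2BGR))
for n,x,y in(("mine",.5448,.208),("fit",.522,.3156)):
    near=np.hypot(X[...,0]-x,X[...,1]-y)
    for lo,hi in((.066,.1),(.0515,.058)):
        M=(near<.04)&(X[...,2]>lo)&(X[...,2]<hi)&(d>0)
        if M.sum()>4:print(n,lo,M.sum(),cv2.minAreaRect(X[M][:,:2].astype(np.float32)*1000),np.percentile(X[M][:,2],[5,50,95]))
print(m.current_time(),m.current_force())
E
```

```text
72 [ 0.3 -0.4  5. ] [-0.19 -0.14 -0.09] [0.54546008 0.20811855 0.05984329] 13.2667 8.95270455512424
42 [ 0.5 -0.5  5.3] [-0.17 -0.02 -0.1 ] [0.54539897 0.20814918 0.05986705] 13.9417 9.136370587717513
12 [ 1.4 -0.3  6.5] [-0.22  0.03 -0.08] [0.5453716  0.20810793 0.05986321] 14.6167 8.892336392731606
[ 0.4 -1.   0.1]
mine 0.066 620 ((544.7685546875, 209.1656036376953), (9.61041259765625, 42.9431037902832), 11.94869613647461) [0.0780227  0.08541577 0.08669192]
mine 0.0515 2099 ((545.4957275390625, 210.27818298339844), (68.24716186523438, 74.61015319824219), 56.81247329711914) [0.05260911 0.05387911 0.05496372]
fit 0.066 885 ((523.4295654296875, 316.5702209472656), (9.911014556884766, 43.74530029296875), 11.761310577392578) [0.08283103 0.0853315  0.08683125]
fit 0.0515 2973 ((520.8170776367188, 314.5675964355469), (68.73556518554688, 75.26956176757812), 26.848371505737305) [0.05247392 0.05380253 0.05504313]
16.4667 [-0.29903593 -0.45441184 -0.53446189]
```

View pics/w3.png

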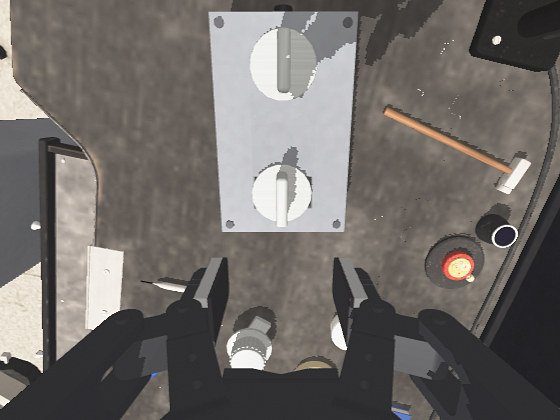

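The wrist view shows my stud at (282,193), flat on the lid, with its wing parallel to its neighbour's at (283,62). Heights match too. Handing in.

```bash
python3 -c "
from bench import manip as m
m.dwell(.3); print(m.current_force(),m.current_time()); print(m.sign_off())"
```

```text
[-0.42216143  0.68869685 -0.10312061] 16.7667
the job is handed in; nothing more can be done
None
```

The grey wing stud is fitted in the empty slot, turned a quarter turn and released, and the job was handed in at 16.8 s of the 46 s allowed. I swung in with the tool at 0.42 m, above the 0.31 m post. I did not grip the knob stud or the blue look-alike.

- **Seating:** The flange touched the lid with the tool at 59.8 mm, where 60 mm was expected, and the contact force was about 10 N. After release, the wing tops of both studs measured 85.4 mm and 85.3 mm.
- **Lock angle:** My stud's wing lies at 11.9° and its neighbour's at 11.8°, so it is locked the same way.
- **Robot clear:** The gripper was open, the tool was at 0.2 m over the box, and the force reading was under 1 N.

No check failed or disagreed. The sign-off gave no verdict.

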